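Weigh the dropper bottle

TASK

Lift the reagent bottle with the tall slim cap straight up out of its well in the blue block, and stand it upright on the round pan of the balance, all of its base on the pan. Keep it upright on the way and set it down rather than drop it. Leave the two bottles with the broad flat caps in their wells.

Things in the scene. Friction and masses are not known exactly. Their poses are not given: they have to be found in the camera images.
- dropper: Bottle to weigh, 55-115 g: amber body 36 mm in diameter, rigid slim round white cap 20 mm in diameter, from 38 to 78 mm above the origin (centre of underside; z up). It starts in one of three wells in a row in a fixed blue block; only the cap stands above the block. At the start its x axis points across the row, its y axis along it: gripping along x keeps the fingers clear of the neighbours.
- squat_a: Neighbour to leave alone, in another well: same body, but a broad flat white cap 32 mm in diameter, from 38 to 52 mm above its origin (centre of underside; z up). The block is 75 mm wide, 220 mm long, 52 mm high; its wells lie 68 mm apart along its length, one in the middle; each is round, 38 mm wide and 38 mm deep, its floor 14 mm above the work surface.
- squat_b: The other neighbour to leave alone, exactly like squat_a, in the remaining well; which bottle is in which well varies.
- pan (a point): Centre of the top face of the balance's round steel pan, z up. The pan is 110 mm in diameter, level and rigid, its top 58 mm above the work surface; the balance is fixed. Its grey housing (200 by 165 mm, 46 mm high) lies under the pan and extends towards the robot, where its display is.
Not all that is in view belongs to the job. What is shaped like the dropper but black or pink is not meant.

How it is judged:
By the outcome, as a careful person would: the job done as asked, in the order asked, and still so for the second after the job is handed in, with the robot touching nothing.
It also fails if it takes over 42 s, if anything falls off the work surface, if the arm or the gripper's body presses on something with over 40 N, if the wrist force passes 120 N, or if a joint passes its speed limit or range.

ROBOT

A 6-joint arm with a two-finger parallel gripper is mounted at the origin on the work surface. World frame = base frame: x ahead of the robot, y to its left, z up, the work surface at z = 0. Lengths are in m, angles in rad, forces in N, time in s.
With the tool pointing down it reaches from about 0.35 to 0.975 m from the base axis. Payload 4.9 kg.
Tool frame: the origin (TCP) lies on the centre line of the jaws, within the pads' length; the fingertips stand ctrl.tcp_to_tips ahead of it and the grasp point (between the pads) lies 3 mm ahead of it (ctrl.tcp_to_tips is the distance from the TCP to the fingertips, in m); z points along the fingers, y is the direction in which the jaws open and shut (so a half turn about z gives the same grasp; the last joint's range is limited). The gripper opens to 85 mm and grips with 20 to 120 N. Pads are 22 mm wide; open, the fingers measure 114 mm over their backs; the gripper's body (76 mm by 85 mm) begins 54 mm behind the grasp point. The pads swing forward as they close: fully open they stand 13 mm farther back than shut.
Start: joints at [1.03, 0.053, 1.613, -0, 1.476, -0.119], TCP at [0.256, 0.57, 0.253] pointing down, gripper open.
Joint ranges: [-3.01, 3.01], [-1.01, 2.22], [0.06, 2.58], [-1.02, 4.17], [0.09, 2.62], [-3.14, 3.14]. Speed limits (rad/s): [2.57, 2.57, 3.14, 3.14, 3.14, 3.14].

INTERFACE

Orientations are given as a rotation vector (axis times angle).
In Python, from station import ctrl, vision gives the robot as it stands.
- The arm moves only by the tool jog_arm, never from a script. Its argument "deltas" is a list of rows, each a list of 7 numbers: the turn, a rotation vector about the tool's x, y, z in rad, then the shift along the tool's x, y, z in cm, then the opening, from 0 (shut) to 1 (fully open). A call has 1 to 12 rows; each row shifts and turns the commanded pose from where the row before left it, along the tool's axes as they then stand; what a row does not reach is not made up. A row lasts 1/12 s, in which the tool goes at most 41.7 mm and 7.16 degrees, less where a joint would pass 70% of its speed; a pose out of reach is approached as far as the arm can. A call with a gripper value outside its range is refused whole. The fingers move at their own pace and stop on an object; "grip_force" is the grip in N (left out, the last holds). Time passes only in rows, so rows that do not move let the fingers close. It gives the time, the measured TCP pose, the force and the opening at its end, in the units of the state.
- ctrl.get_obs(): the state, without advancing time (a new reading comes with each control period).
- vision.get_image(name): name is "scene" or "top" or "wrist"; returns (picture, depth): 420x560x3 uint8, red, green, blue; 420x560 float32, m along the optical axis (not along the pixel's ray), 0 where there is no reading.
- vision.calibration(name): a dict with "fx", "fy", "cx", "cy" (pixels), "rvec" (rotation vector, rad) and "tvec" (3), from world to camera coordinates, as OpenCV has them; the wrist camera has in their place "hand_eye" (4x4, takes a point from camera to tool coordinates, whose origin is the TCP and whose axes are the flange's). Camera axes: x right, y down, z forward; pixel columns grow to the right and rows downward; lengths in m; the calibration is good to about 2 mm. The wrist camera is an equidistant fisheye: a pixel r from the principal point sees the ray r / f radians off the axis. A picture is of the moment at which its call begins: read the wrist's pose just before it. calibration takes no time and is no camera call.
- ctrl.finish_job(): hands the job in, once; it reports no verdict.
The state is a dict: "t": time; "q": joint angles; "dq": joint speeds; "effort": joint torques, N m; "tool_pos": TCP position; "tool_rot": TCP orientation; "contact_force": force on the tool from outside, world axes, zero at the start; "wrist_torque": the same for the moment, N m; "opening": finger opening in m.
Only numpy, scipy, OpenCV 4.12 (cv2) and the standard library are available. Lean on these libraries where they do the work, as an engineer would, in place of code of your own. Each camera call takes 0.05 s, during which the arm holds its last target. There are 200 camera calls.

## Working session

There is one attempt and no reset: what is moved stays moved. The work goes in short steps, Python scripts to look and compute and a tool call to move; the robot and the scene stay as the last step left them, time stands still between calls to the robot, and variables do not carry over. Pictures are saved under pics/ and viewed, about 8 in all and at most 12, crops included, and the job is handed in when it is done.

Besides the shell and the picture viewer there is one more tool, called after "Request:" in YAML: its name, and indented under it one key for each argument. jog_arm: Moves the arm, as the interface text tells. Its arguments: {"type":"object","properties":{"deltas":{"type":"array"},"grip_force":{"type":"number"}},"required":["deltas"]}

```bash
mkdir -p pics
cat > h.py <<'E'
import numpy as np, cv2
from scipy.spatial.transform import Rotation as R
from station import ctrl, vision
def cast(name,u,v,z,obs=None):
    c=vision.calibration(name)
    M=R.from_rotvec(np.ravel(c["rvec"])).as_matrix(); o=-M.T@np.ravel(c["tvec"])
    d=M.T@np.array([(u-c["cx"])/c["fx"],(v-c["cy"])/c["fy"],1.])
    return o+d*(z-o[2])/d[2]
def cloud(name,depth):
    c=vision.calibration(name); v,u=np.indices(depth.shape)
    P=np.stack([(u-c["cx"])/c["fx"]*depth,(v-c["cy"])/c["fy"]*depth,depth],-1)
    M=R.from_rotvec(np.ravel(c["rvec"])).as_matrix()
    return (P-np.ravel(c["tvec"]))@M
def save(n,im): cv2.imwrite(f"pics/{n}.png",cv2.cvtColor(im,cv2.COLOR_RGB2BGR))
E
python3 - <<'E'
from h import *
o=ctrl.get_obs(); print(o, ctrl.tcp_to_tips)
for n in ("top","scene"):
    im,d=vision.get_image(n); save(n+"0",im); np.savez(n+"0",im=im,d=d)
    print(n,vision.calibration(n))
E
```

```text
{'t': 0.0, 'q': array([ 1.03001216e+00,  5.33579360e-02,  1.61427874e+00,  3.97972980e-07,
        1.47595881e+00, -1.18974364e-01]), 'dq': array([ 9.65770599e-04,  1.47855902e-03, -8.26644037e-05,  9.25150371e-04,
        2.94671648e-03,  1.15600427e-03]), 'effort': array([-2.30029109e-04, -3.93687665e+01, -3.70173991e+01,  2.47909085e-06,
        7.35634938e-03, -8.72301740e-06]), 'tool_pos': array([0.25557658, 0.56974057, 0.2520714 ]), 'tool_rot': array([-6.57540064e-01, -3.07134471e+00,  2.97559798e-03]), 'contact_force': array([-0.74105141, -0.28527054,  0.06576923]), 'wrist_torque': array([-0.03130226, -0.0046946 , -0.05232235]), 'opening': 0.08555116584828258} 0.022
top {'fx': 413.53182479587394, 'fy': 413.53182479587394, 'cx': 274.651795917132, 'cy': 209.60670887737655, 'rvec': array([ 2.12946848, -2.11949862,  0.19331611]), 'tvec': array([0.03630471, 0.5851314 , 0.74063115])}
scene {'fx': 392.84678096388996, 'fy': 392.84678096388996, 'cx': 277.3942448826732, 'cy': 213.41874885018103, 'rvec': array([ 2.32649556,  0.71108143, -0.24599611]), 'tvec': array([-0.50808772, -0.19875362,  1.0290637 ])}
```

View pics/top0.png

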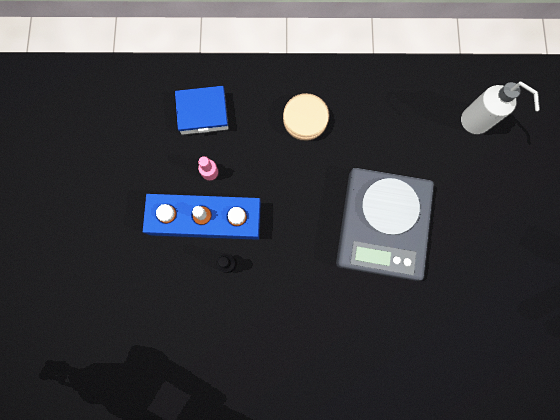

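View pics/scene0.png

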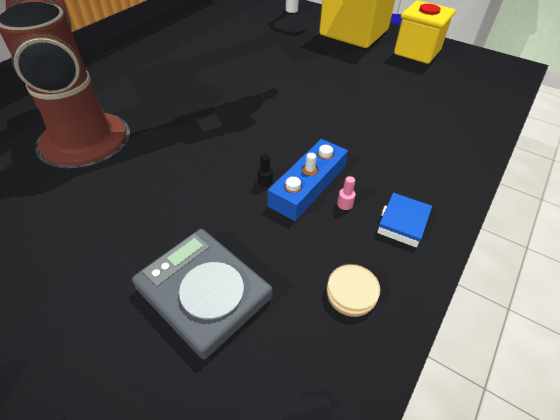

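The top view shows the wells at (165,213), (201,214) and (236,215). The candidates for the tall slim white cap are:
- **Middle well:** slim white cap at (199,212), which shows its amber body.
- **Outer wells:** squat caps at (165,213) and (236,215).
- **Outside the block:** pink look-alike at (207,168) and black one at (227,263).

The scene view agrees: tall cap in the middle at (311,162). I choose the middle one. Next I'll measure and check a close crop.

Run:
```python
from h import *
D=np.load("top0.npz"); im,d=D["im"],D["d"]; P=cloud("top",d); hsv=cv2.cvtColor(im,cv2.COLOR_RGB2HSV)
S=np.load("scene0.npz"); ims,Ps=S["im"],cloud("scene",S["d"])
H,Sa,V=[hsv[...,i].astype(int) for i in range(3)]
v,u=np.indices(d.shape)
blue=((H>105)&(H<130)&(Sa>150)&(V>80)&(v>185)).astype(np.uint8)
c=max(cv2.findContours(blue,0,2)[0],key=cv2.contourArea)
r=cv2.minAreaRect(c); print("blue rect",r)
W=np.array([cast("top",*p,.052)[:2] for p in cv2.boxPoints(r)]); print(W, "sides",np.linalg.norm(W-np.roll(W,1,0),axis=1),"centre",W.mean(0))
e=W-np.roll(W,1,0); e=e[np.argmax(np.linalg.norm(e,axis=1))]; print("row angle deg",np.degrees(np.arctan2(e[1],e[0])))
white=((Sa<60)&(V>140)).astype(np.uint8)
for x in cv2.findContours(white,0,2)[0]:
    a=cv2.contourArea(x); (cu,cv_),rr=cv2.minEnclosingCircle(x)
    if a>30 and cv_>80 and cv_<300 and cu>140 and cu<460:
        m=np.zeros_like(white); cv2.drawContours(m,[x],-1,1,-1); z=np.median(P[m>0][:,2]); zz=np.percentile(P[m>0][:,2],90)
        print("white",round(cu),round(cv_),round(rr,1),a,"z",z,zz,"cast",cast("top",cu,cv_,zz))
# cap top of dropper / pan from both clouds
for n,Q in (("top",P),("scene",Ps)):
    c0=W.mean(0)
    m=(np.linalg.norm(Q[...,:2]-c0,axis=-1)<.03)&(Q[...,2]>.082)&(Q[...,2]<.105); q=Q[m]; print(n,"cap",len(q),q.mean(0),q.min(0),q.max(0))
    m=(np.linalg.norm(Q[...,:2]-c0,axis=-1)<.16)&(Q[...,2]>.015)
    np.save("q_"+n,Q[m])
# look-alikes
for nm,(cu,cv_) in dict(pink=(207,170),black=(227,263)).items():
    m=(abs(u-cu)<16)&(abs(v-cv_)<20)&(P[...,2]>.02)&(P[...,2]<.2)&~(blue>0)&((v<190)|(v>242)); q=P[m]; print(nm,len(q),q.min(0),q.max(0)); t=q[q[:,2]>q[:,2].max()-.008]; print(" top",t.mean(0))
s=im[140:290,120:280]; s2=ims[120:240,230:390]
save("crop",np.hstack([cv2.resize(s,(420,394),interpolation=2),cv2.resize(s2,(380,394),interpolation=2)]))
# pan
g=cv2.cvtColor(im,cv2.COLOR_RGB2GRAY)
m=((g>120)&(u>345)&(u<430)&(v>165)&(v<245)).astype(np.uint8)
c=max(cv2.findContours(m,0,2)[0],key=cv2.contourArea); el=cv2.fitEllipse(cv2.convexHull(c)); print("pan ell",el,cast("top",*el[0],.058),"z",np.median(P[m>0][:,2]))
gs=cv2.cvtColor(ims,cv2.COLOR_RGB2GRAY); m=np.zeros_like(gs); m[255:330,172:250]=gs[255:330,172:250]>140
c=max(cv2.findContours(m,0,2)[0],key=cv2.contourArea); el=cv2.fitEllipse(cv2.convexHull(c)); print("pan ell scene",el,cast("scene",*el[0],.058))
```

```text
blue rect ((201.01846313476562, 216.01995849609375), (116.79824829101562, 41.54620361328125), 2.2025980949401855)
[[0.53583969 0.29181054]
 [0.61687961 0.29384859]
 [0.60899274 0.06720394]
 [0.52829191 0.06933438]] sides [0.22260416 0.08106554 0.22678183 0.08072894] centre [0.57250099 0.18054936]
row angle deg -91.99299598367871
white 381 245 43.9 2086.5 z 0.048387296675370034 0.05091107749865889 cast [ 0.51811227 -0.16306375  0.05091108]
white 236 215 8.6 210.0 z 0.06654863210853654 0.06807149960546867 cast [0.57165919 0.11163904 0.0680715 ]
white 199 213 7.4 123.0 z 0.09132956726848716 0.09358593376481555 cast [0.57115061 0.17718855 0.09358593]
white 164 212 8.9 216.5 z 0.06636058983056883 0.06808755609232471 cast [0.5758186  0.24655354 0.06808756]
white 391 205 29.5 2496.5 z 0.058624092124379884 0.06033615280242264 cast [ 0.59297892 -0.18318933  0.06033615]
white 204 128 23.6 92.5 z 0.015398821573227849 0.025665660888309575 cast [0.75993343 0.18694169 0.02566566]
white 306 116 21.9 1295.5 z 0.031574237659732586 0.033313267016701245 cast [ 0.78494794 -0.02343354  0.03331327]
top cap 109 [0.57405882 0.17942728 0.09139405] [0.56399448 0.1703599  0.08244975] [0.58424771 0.19050671 0.09544014]
scene cap 75 [0.57792604 0.17714829 0.0898261 ] [0.56689064 0.16926854 0.08203046] [0.58705854 0.19011756 0.09433538]
pink 306 [0.65623998 0.15816395 0.02206877] [0.69001463 0.19350027 0.08113769]
 top [0.67314191 0.17525945 0.07816806]
black 283 [0.46659773 0.11554547 0.02195113] [0.50093604 0.14958833 0.08131931]
 top [0.48420866 0.1328165  0.07839776]
pan ell ((387.1666259765625, 217.517578125), (81.4344253540039, 171.9966583251953), 5.317825794219971) [ 0.56984241 -0.1751878   0.058     ] z 0.05606879442570889
pan ell scene ((210.8740692138672, 289.74560546875), (56.08994674682617, 65.75), 71.21733856201172) [ 0.59587579 -0.1852883   0.058     ]
```

View pics/crop.png

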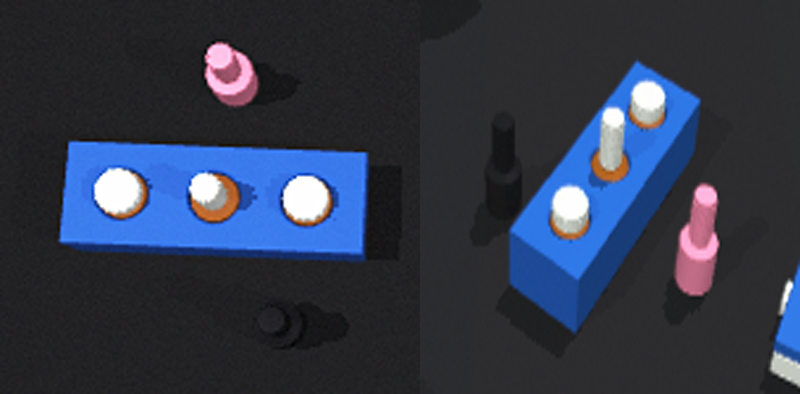

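The crop confirms it: the slim tall white cap on an amber body is in the middle well. Its neighbours are squat, and the pink and black look-alikes stand outside the block. The dropper is at about (0.574, 0.179). Its cap top reads 0.092–0.094 (should be 0.092) and it agrees with the squats' midpoint. The pan centre is about (0.594, -0.184), with both views agreeing to 3 mm.

```bash
cat >> h.py <<'E'
def plan(target,yaw_dir=None):
    o=ctrl.get_obs(); M=R.from_rotvec(o["tool_rot"]); A=M.as_matrix()
    print("tcp",o["tool_pos"].round(4),"t",round(o["t"],2),"F",o["contact_force"].round(1),"open",round(o["opening"],4)); print(A.round(3))
    y=np.array([*yaw_dir,0])/np.linalg.norm(yaw_dir)
    if y@A[:,1]<0: y=-y
    z=np.array([0,0,-1.]); T=np.stack([np.cross(y,z),y,z],1)
    print("turn rad (tool)",(M.inv()*R.from_matrix(T)).as_rotvec().round(4))
    dp=np.asarray(target)-o["tool_pos"]; print("shift cm: now-axes",(A.T@dp*100).round(2),"after-turn axes",(T.T@dp*100).round(2))
E
python3 - <<'E'
from h import *
plan((.574,.179,.16),(1,-.032))
E
```

```text
tcp [0.2556 0.5698 0.2522] t 0.1 F [ 0.2 -0.8  0.2] open 0.0856
[[-0.912  0.409 -0.001]
 [ 0.409  0.912 -0.002]
 [ 0.    -0.002 -1.   ]]
turn rad (tool) [-1.8000e-03  9.0000e-04  1.1809e+00]
shift cm: now-axes [-45.05 -22.6    9.25] after-turn axes [-38.04  33.07   9.22]
```

Request:
jog_arm:
  deltas:
    - [0,0,0.0984,0,0,0,1]
    - [0,0,0.0984,0,0,0,1]
    - [0,0,0.0984,0,0,0,1]
    - [0,0,0.0984,0,0,0,1]
    - [0,0,0.0984,0,0,0,1]
    - [0,0,0.0984,0,0,0,1]
    - [0,0,0.0984,0,0,0,0.7]
    - [0,0,0.0984,0,0,0,0.7]
    - [0,0,0.0984,0,0,0,0.7]
    - [0,0,0.0984,0,0,0,0.7]
    - [0,0,0.0984,0,0,0,0.7]
    - [0,0,0.0984,0,0,0,0.7]

```text
t: 1.1
tool_pos: [0.2557, 0.5699, 0.2526]
tool_rot: [2.262, 2.18, -0.002]
contact_force: [-0.1, 0.0, -0.5]
opening: 0.0595
```

Request:
jog_arm:
  deltas:
    - [0,0,0,-2,1.8,0,0.7]
    - [0,0,0,-2,1.8,0,0.7]
    - [0,0,0,-2,1.8,0,0.7]
    - [0,0,0,-2,1.8,0,0.7]
    - [0,0,0,-2,1.8,0,0.7]
    - [0,0,0,-2,1.8,0,0.7]
    - [0,0,0,-2,1.8,0,0.7]
    - [0,0,0,-2,1.8,0,0.7]
    - [0,0,0,-2,1.8,0,0.7]
    - [0,0,0,-2,1.8,0,0.7]
    - [0,0,0,-2,1.8,0,0.7]
    - [0,0,0,-2,1.8,0,0.7]

```text
t: 2.1
tool_pos: [0.4645, 0.3222, 0.2527]
tool_rot: [-2.256, -2.186, 0.001]
contact_force: [0.9, 0.4, 0.3]
opening: 0.0598
```

Request:
jog_arm:
  deltas:
    - [0,0,0,-2,1.6,0,0.7]
    - [0,0,0,-2,1.6,0,0.7]
    - [0,0,0,-2,1.6,0,0.7]
    - [0,0,0,-2,1.6,0,0.7]
    - [0,0,0,-2,1.6,0.5,0.7]
    - [0,0,0,-2,1.6,0.7,0.7]
    - [0,0,0,-1,1,0.7,0.7]
    - [0,0,0,0,0,0.7,0.7]
    - [0,0,0,0,0,0,0.7]
    - [0,0,0,0,0,0,0.7]
    - [0,0,0,0,0,0,0.7]

```text
t: 3.02
tool_pos: [0.5653, 0.1912, 0.2273]
tool_rot: [-2.255, -2.187, 0.0]
contact_force: [0.6, -0.1, 0.4]
opening: 0.0598
```

Run:
```python
from h import *
plan((.574,.179,.16),(1,-.032))
c=vision.calibration("wrist"); print(c)
o=ctrl.get_obs(); im,d=vision.get_image("wrist"); save("w1",im); np.savez("w1",im=im,d=d,p=o["tool_pos"],r=o["tool_rot"])
```

```text
tcp [0.5653 0.1912 0.2273] t 3.02 F [ 0.6 -0.1  0.4] open 0.0598
[[ 0.03  1.   -0.  ]
 [ 1.   -0.03  0.  ]
 [ 0.   -0.   -1.  ]]
turn rad (tool) [-0.0003 -0.0003  0.0016]
shift cm: now-axes [-1.19  0.9   6.73] after-turn axes [-1.19  0.9   6.73]
{'fx': 325.19226210127806, 'fy': 325.19226210127806, 'cx': 279.6273464437603, 'cy': 204.07231310239865, 'hand_eye': array([[ 3.20505669e-04, -9.49525485e-01, -3.13689738e-01,
         7.97494750e-02],
       [ 9.99999894e-01,  2.00658397e-04,  4.14343722e-04,
         3.18738824e-04],
       [-3.30485443e-04, -3.13689837e-01,  9.49525448e-01,
        -1.19652814e-01],
       [ 0.00000000e+00,  0.00000000e+00,  0.00000000e+00,
         1.00000000e+00]])}
```

View pics/w1.png

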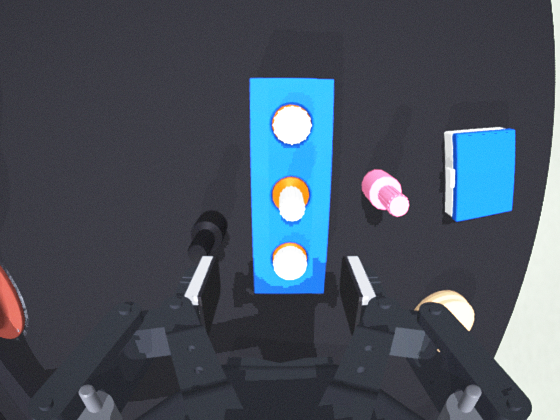

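The wrist view shows the slim cap at (291,203), between the squat caps at (292,124) and (290,261). The pink look-alike is off right, the black one off left, and both are clear of the fingers. Next I'll ray-cast the wrist view as a check.

```bash
cat >> h.py <<'E'
def wcast(u,v,z,p,r):
    c=vision.calibration("wrist"); a=np.array([(u-c["cx"])/c["fx"],(v-c["cy"])/c["fy"]]); th=np.linalg.norm(a)
    d=np.r_[a/th*np.sin(th),np.cos(th)]; H=c["hand_eye"]; M=R.from_rotvec(r).as_matrix()
    o=M@H[:3,3]+p; w=M@H[:3,:3]@d
    return o+w*(z-o[2])/w[2]
E
python3 - <<'E'
from h import *
D=np.load("w1.npz"); im=D["im"]; hsv=cv2.cvtColor(im,cv2.COLOR_RGB2HSV); g=((hsv[...,1]<50)&(hsv[...,2]>150)).astype(np.uint8)
g[:, :265]=0; g[:,320:]=0; g[:100]=0; g[280:]=0
for c in cv2.findContours(g,0,2)[0]:
    if cv2.contourArea(c)<100: continue
    x,y,w,h=cv2.boundingRect(c); (a,b),r=cv2.minEnclosingCircle(c); print("box",x,y,w,h,[wcast(a,b,z,D["p"],D["r"]).round(4) for z in (.066,)])
    if 160<b<240:
        for v in (y+h-w/2,): print("dropper top",wcast(x+w/2-.5,v,.092,D["p"],D["r"]).round(4))
E
```

```text
box 273 246 34 34 [array([0.5732, 0.1174, 0.066 ])]
box 279 186 26 35 [array([0.5762, 0.1786, 0.066 ])]
dropper top [0.5753 0.183  0.092 ]
box 273 106 39 39 [array([0.5778, 0.2498, 0.066 ])]
```

Request:
jog_arm:
  deltas:
    - [0,0,0,-0.55,0.5,1.5,0.7]
    - [0,0,0,-0.55,0.5,2,0.7]
    - [0,0,0,0,0,2,0.7]
    - [0,0,0,0,0,2,0.7]
    - [0,0,0,0,0,2,0.7]
    - [0,0,0,0,0,1.5,0.7]
    - [0,0,0,0,0,1.2,0.7]
    - [0,0,0,0,0,1,0.7]
    - [0,0,0,0,0,0.7,0.7]
    - [0,0,0,0,0,0.7,0.7]
    - [0,0,0,0,0,0,0.7]
    - [0,0,0,0,0,0,0.7]

```text
t: 4.07
tool_pos: [0.5757, 0.1789, 0.0815]
tool_rot: [2.256, 2.186, 0.0]
contact_force: [0.0, -0.1, 0.8]
opening: 0.0594
```

Request:
jog_arm:
  deltas:
    - [0,0,0,0,0,0,0.5]
    - [0,0,0,0,0,0,0.4]
    - [0,0,0,0,0,0,0.3]
    - [0,0,0,0,0,0,0.2]
    - [0,0,0,0,0,0,0.1]
    - [0,0,0,0,0,0,0]
    - [0,0,0,0,0,0,0]
    - [0,0,0,0,0,0,0]
    - [0,0,0,0,0,0,0]
    - [0,0,0,0,0,0,0]
  grip_force: 30

```text
t: 4.9
tool_pos: [0.576, 0.1789, 0.082]
tool_rot: [2.256, 2.185, 0.001]
contact_force: [-0.6, -0.5, 4.6]
opening: 0.019
```

Request:
jog_arm:
  deltas:
    - [0,0,0,0,0,-0.3,0]
    - [0,0,0,0,0,-0.5,0]
    - [0,0,0,0,0,-0.8,0]
    - [0,0,0,0,0,-1,0]
    - [0,0,0,0,0,-1,0]
    - [0,0,0,0,0,-1,0]
    - [0,0,0,0,0,-1,0]
    - [0,0,0,0,0,-1,0]
    - [0,0,0,0,0,-1,0]
    - [0,0,0,0,0,-0.8,0]
    - [0,0,0,0,0,-0.4,0]
    - [0,0,0,0,0,0,0]

```text
t: 5.9
tool_pos: [0.5763, 0.179, 0.1709]
tool_rot: [2.255, 2.185, 0.003]
contact_force: [0.3, 0.2, -1.0]
opening: 0.0191
```

Run:
```python
from h import *
plan((.596,-.184,.171),(1,-.032))
im,d=vision.get_image("scene"); P=cloud("scene",d); a,_=vision.get_image("wrist")
save("l1",np.hstack([cv2.resize(im[60:340,130:450],(400,350)),cv2.resize(a,(400,350))]))
```

```text
tcp [0.5763 0.179  0.1709] t 5.9 F [ 0.3  0.2 -1. ] open 0.0191
[[ 0.032  0.999  0.002]
 [ 0.999 -0.032  0.   ]
 [ 0.     0.002 -1.   ]]
turn rad (tool) [ 0.0023 -0.0005  0.0002]
shift cm: now-axes [-3.622e+01  3.120e+00 -2.000e-02] after-turn axes [-3.622e+01  3.130e+00 -1.000e-02]
```

View pics/l1.png

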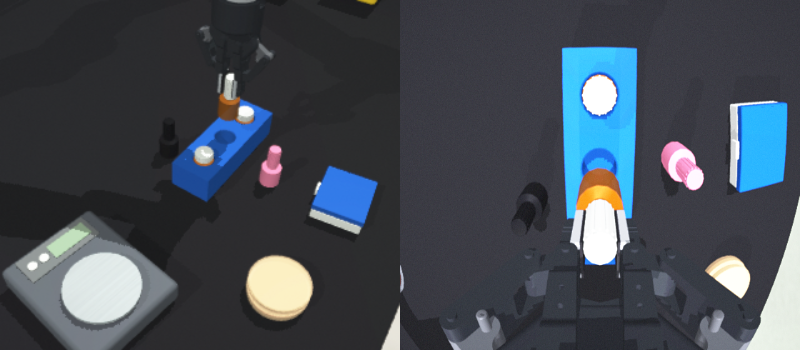

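The bottle is lifted and upright at (229,100), the middle well at (225,137) is empty, and both squat bottles are still in place. Now I'll carry it to the pan.

Request:
jog_arm:
  deltas:
    - [0,0,0,-0.4,0,0,0]
    - [0,0,0,-0.8,0.1,0,0]
    - [0,0,0,-1.2,0.1,0,0]
    - [0,0,0,-1.6,0.15,0,0]
    - [0,0,0,-1.8,0.15,0,0]
    - [0,0,0,-1.8,0.15,0,0]
    - [0,0,0,-1.8,0.15,0,0]
    - [0,0,0,-1.8,0.15,0,0]
    - [0,0,0,-1.8,0.15,0,0]
    - [0,0,0,-1.8,0.15,0,0]
    - [0,0,0,-1.8,0.15,0,0]
    - [0,0,0,-1.8,0.15,0,0]

```text
t: 7.0
tool_pos: [0.5848, -0.0076, 0.1689]
tool_rot: [-2.257, -2.185, 0.001]
contact_force: [0.3, -0.1, -0.3]
opening: 0.0189
```

Request:
jog_arm:
  deltas:
    - [0,0,0,-1.8,0.2,0,0]
    - [0,0,0,-1.8,0.2,0,0]
    - [0,0,0,-1.8,0.2,0,0]
    - [0,0,0,-1.8,0.2,0,0]
    - [0,0,0,-1.8,0.2,0,0]
    - [0,0,0,-1.8,0.15,0,0]
    - [0,0,0,-1.8,0.15,0,0]
    - [0,0,0,-1.6,0.15,0,0]
    - [0,0,0,-1.4,0.15,0,0]
    - [0,0,0,-1.2,0.1,0,0]
    - [0,0,0,-0.8,0.1,0,0]
    - [0,0,0,-0.4,0,0,0]

```text
t: 8.0
tool_pos: [0.5975, -0.1872, 0.1692]
tool_rot: [-2.257, -2.185, 0.0]
contact_force: [-0.6, 1.1, -0.1]
opening: 0.0193
```

Request:
jog_arm:
  deltas:
    - [0,0,0,0,0,0,0]
    - [0,0,0,0,0,0,0]
    - [0,0,0,0,0,0,0]

```text
t: 8.25
tool_pos: [0.5975, -0.1854, 0.1693]
tool_rot: [-2.255, -2.187, -0.0]
contact_force: [0.0, 0.6, -0.5]
opening: 0.0195
```

Run:
```python
from h import *
plan((.596,-.184,.13),(1,-.032))
o=ctrl.get_obs()
im,d=vision.get_image("scene"); t,dt=vision.get_image("top"); a,_=vision.get_image("wrist")
hsv=cv2.cvtColor(im,cv2.COLOR_RGB2HSV); P=cloud("scene",d)
m=(hsv[...,0]<18)&(hsv[...,1]>140)&(P[...,2]>.08)&(P[...,2]<.2)&(np.linalg.norm(P[...,:2]-o["tool_pos"][:2],axis=-1)<.06)
q=P[m]; print("amber z range",np.percentile(q[:,2],[1,50,99]),"xy",q.mean(0))
# tilt: fit silhouette centre line per height
save("c1",np.hstack([cv2.resize(im[150:380,110:340],(400,400)),cv2.resize(a,(400,400))]))
```

```text
tcp [ 0.5975 -0.1854  0.1693] t 8.25 F [ 0.   0.6 -0.5] open 0.0195
[[ 0.031  1.    -0.   ]
 [ 1.    -0.031  0.   ]
 [ 0.    -0.    -1.   ]]
turn rad (tool) [-0.0001 -0.0003  0.001 ]
shift cm: now-axes [ 0.13 -0.16  3.93] after-turn axes [ 0.13 -0.16  3.93]
amber z range [0.10676872 0.13044088 0.15359984] xy [ 0.6064598  -0.19304887  0.12794411]
```

View pics/c1.png

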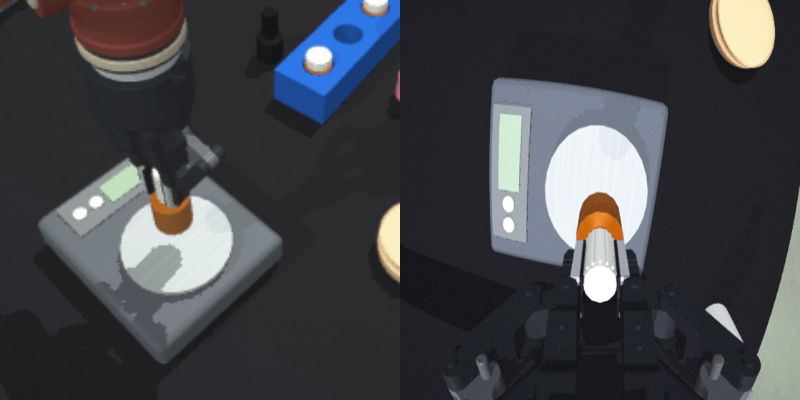

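The bottle is above the pan in both views, with its body at (172,212) in the left crop. I'll check its tilt before lowering.

Run:
```python
from h import *
from scipy.optimize import least_squares
o=ctrl.get_obs(); im,d=vision.get_image("scene"); hsv=cv2.cvtColor(im,cv2.COLOR_RGB2HSV); P=cloud("scene",d)
m=((hsv[...,0]<18)&(hsv[...,1]>140)&(P[...,2]>.08)&(P[...,2]<.2)&(np.linalg.norm(P[...,:2]-o["tool_pos"][:2],axis=-1)<.06))
q=P[m]; q=q[(q[:,2]>.108)&(q[:,2]<.138)]; print(len(q))
z=q[:,2]-.12
f=lambda p: np.hypot(q[:,0]-p[0]-p[2]*z, q[:,1]-p[1]-p[3]*z)-.018
s=least_squares(f,[.597,-.185,0,0],loss="soft_l1",f_scale=.001); print("axis xy,slopes",s.x.round(4),"rms mm",1e3*np.std(f(s.x)))
J=np.linalg.inv(s.jac.T@s.jac)*np.var(f(s.x)); print("sd",np.sqrt(np.diag(J)).round(4))
```

```text
282
axis xy,slopes [ 0.598  -0.1831  0.0029  0.0618] rms mm 1.5494615847968463
sd [0.0002 0.0002 0.0205 0.0208]
```

Request:
jog_arm:
  deltas:
    - [0,0,0,0,-0.1,0.4,0]
    - [0,0,0,0,-0.1,0.6,0]
    - [0,0,0,0,0,0.7,0]
    - [0,0,0,0,0,0.7,0]
    - [0,0,0,0,0,0.6,0]
    - [0,0,0,0,0,0.4,0]
    - [0,0,0,0,0,0.3,0]
    - [0,0,0,0,0,0.2,0]
    - [0,0,0,0,0,0.1,0]
    - [0,0,0,0,0,0,0]
    - [0,0,0,0,0,0,0]

```text
t: 9.37
tool_pos: [0.5957, -0.1861, 0.1296]
tool_rot: [2.256, 2.186, 0.0]
contact_force: [0.3, 0.4, 0.1]
opening: 0.0193
```

Request:
jog_arm:
  deltas:
    - [0,0,0,0,0,0.1,0]
    - [0,0,0,0,0,0.05,0]
    - [0,0,0,0,0,0.05,0]
    - [0,0,0,0,0,0,0]
    - [0,0,0,0,0,0,0]

```text
t: 9.78
tool_pos: [0.5955, -0.186, 0.1273]
tool_rot: [-2.257, -2.186, 0.0]
contact_force: [0.3, 0.4, -0.0]
opening: 0.0193
```

Request:
jog_arm:
  deltas:
    - [0,0,0,0,0,0.05,0]
    - [0,0,0,0,0,0.05,0]
    - [0,0,0,0,0,0,0]
    - [0,0,0,0,0,0,0]

```text
t: 10.12
tool_pos: [0.5955, -0.1859, 0.1262]
tool_rot: [-2.256, -2.186, 0.0]
contact_force: [-0.6, -0.2, -0.2]
opening: 0.0191
```

Request:
jog_arm:
  deltas:
    - [0,0,0,0,0,0.03,0]
    - [0,0,0,0,0,0.03,0]
    - [0,0,0,0,0,0,0]
    - [0,0,0,0,0,0,0]

```text
t: 10.45
tool_pos: [0.5956, -0.186, 0.126]
tool_rot: [2.256, 2.186, 0.0]
contact_force: [-0.3, 0.3, 1.8]
opening: 0.0192
```

Contact begins at the expected height (0.126). I'll press slightly further so the base seats flat.

Request:
jog_arm:
  deltas:
    - [0,0,0,0,0,0.05,0]
    - [0,0,0,0,0,0.03,0]
    - [0,0,0,0,0,0,0]
    - [0,0,0,0,0,0,0]
  grip_force: 20

```text
t: 10.78
tool_pos: [0.5957, -0.1861, 0.126]
tool_rot: [2.256, 2.186, -0.0]
contact_force: [-3.1, 0.8, 5.7]
opening: 0.0192
```

Run:
```python
from h import *
o=ctrl.get_obs(); print(o["tool_pos"],o["contact_force"],o["wrist_torque"])
im,d=vision.get_image("scene")
save("s1",cv2.resize(im[200:350,130:290],(800,600)[:1]+(600,),interpolation=cv2.INTER_CUBIC))
```

```text
[ 0.59565621 -0.18608472  0.12600263] [-3.09927525  0.82786444  5.678997  ] [ 0.19372229  0.5209217  -0.02018611]
```

View pics/s1.png

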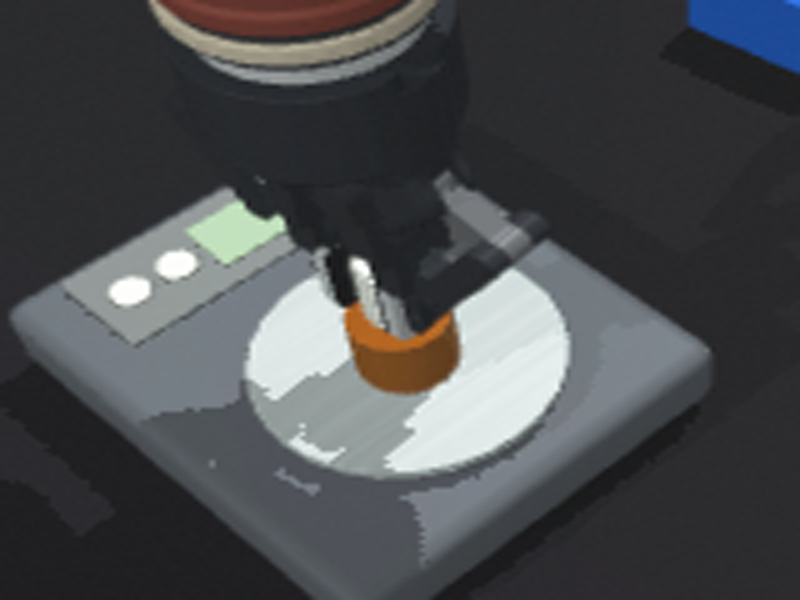

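The bottle's base at (405,365) sits well inside the pan, with 5.7 N of contact force. Now I'll release gently.

Request:
jog_arm:
  deltas:
    - [0,0,0,0,0,0,0.2]
    - [0,0,0,0,0,0,0.24]
    - [0,0,0,0,0,0,0.28]
    - [0,0,0,0,0,0,0.34]
    - [0,0,0,0,0,0,0.4]
    - [0,0,0,0,0,0,0.5]
    - [0,0,0,0,0,0,0.6]
    - [0,0,0,0,0,0,0.7]
    - [0,0,0,0,0,0,0.7]
    - [0,0,0,0,0,0,0.7]

```text
t: 11.67
tool_pos: [0.5955, -0.186, 0.1249]
tool_rot: [-2.256, -2.186, -0.0]
contact_force: [-0.0, 0.3, 0.3]
opening: 0.06
```

Request:
jog_arm:
  deltas:
    - [0,0,0,0,0,-0.3,0.7]
    - [0,0,0,0,0,-0.6,0.7]
    - [0,0,0,0,0,-1,0.7]
    - [0,0,0,0,0,-1.5,0.7]
    - [0,0,0,0,0,-2,0.7]
    - [0,0,0,0,0,-2,0.7]
    - [0,0,0,0,0,-2,0.7]
    - [0,0,0,0,0,-2,0.7]
    - [0,0,0,0,0,-1,0.7]
    - [0,0,0,0,0,0,0.7]
    - [0,0,0,0,0,0,0.7]

```text
t: 12.58
tool_pos: [0.5957, -0.1861, 0.2497]
tool_rot: [2.255, 2.185, 0.001]
contact_force: [0.9, 0.6, -0.3]
opening: 0.0601
```

Run:
```python
from h import *
o=ctrl.get_obs(); print(o["t"],o["tool_pos"],o["contact_force"])
im,d=vision.get_image("scene"); P=cloud("scene",d)
a,_=vision.get_image("wrist")
q=P[(np.linalg.norm(P[...,:2]-[.596,-.185],axis=-1)<.03)&(P[...,2]>.09)&(P[...,2]<.15)]
t=q[q[:,2]>.13]; print("cap top",np.percentile(q[:,2],98),t.mean(0))
save("f1",np.hstack([cv2.resize(im[110:350,130:370],(400,400)),cv2.resize(a,(400,300))[:, :] if 0 else cv2.resize(a,(400,400))]))
```

```text
12.5833 [ 0.59572844 -0.18611109  0.24970071] [ 0.9021877   0.56604852 -0.28986128]
cap top 0.1373227780960886 [ 0.59798866 -0.18556785  0.13538598]
```

View pics/f1.png

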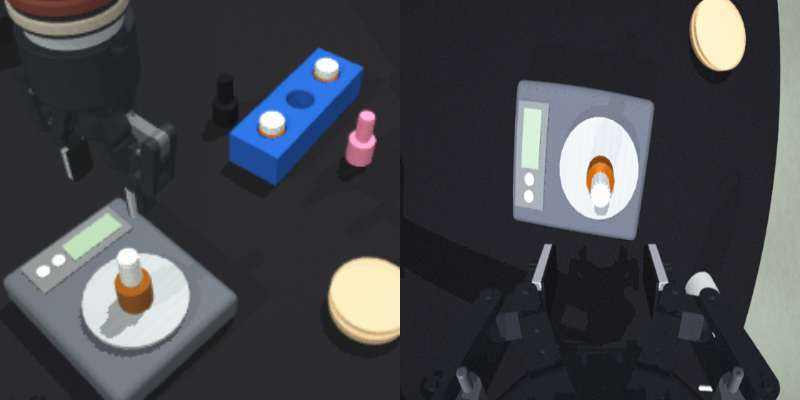

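The bottle stands upright at the pan's centre (left crop, (133,285)). Both squat caps are in their wells and the gripper is clear. The cap top reads 0.137 m (expected 0.136).

```bash
python3 -c "
from station import ctrl; print(ctrl.finish_job())"
```

```text
the job is handed in; nothing more can be done
None
```

The dropper bottle now stands upright on the balance pan and the job is handed in, at 12.6 s on the robot's clock. I gripped the slim white cap across the row, lifted the bottle straight out of the middle well, carried it over and lowered it until it touched. The highest force I read was about 6 N, while setting it down.

**Last checks:**
- **Position:** the bottle is about 2–4 mm from the measured pan centre, so its whole base is well inside the pan.
- **Upright:** the cap top reads 0.137 m, against 0.136 m expected.
- **Surroundings:** both broad-capped bottles are still in their wells, the pink and black look-alikes are where they were, and the gripper is clear of everything.

**One check disagreed slightly:** a fit to the bottle while it hung in the gripper suggested a tilt of about 3.5° (±1.2°) along the row. I did not repeat that fit, but after release the bottle stood upright in both camera views.

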